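Tension and lock the turnbuckle of a classroom tie frame

TASK

Tighten the turnbuckle of the blue tie frame: push its red-tipped bars round, the upper ones moving towards the robot's right, until the slack is gone and you feel the tie pull firm; then carry on to the next point where a bar stands straight up, and no further. Then take the yellow keeper from the foil tray, lower it over the square body into its pocket on the frame until it is fully home, without forcing it, and let go. Leave everything else undisturbed.

Things in the scene. Friction and masses are not known exactly. Their poses are not given: they have to be found in the camera images.
- frame: Blue tie frame, fixed. Origin: centre of its underside; z up, y along the tie, away from the robot, x across it to the robot's right (yaw -1.57 +-0.25 rad). Base 130 x 430 mm, top at 20 mm. Uprights at y = +-165 to 174 mm, 165 mm tall. The tie lies along y at x = 0, 135 mm above the bench. Grey pocket block below it at y = -50 mm: 69 x 36 mm, rim 115 mm up.
- turnbuckle: Steel body, 30 mm square, 140 mm long, with a hub of four tommy bars. Origin at its middle on the tie's axis; its y runs along the tie, its x and z are square to its flats and along the bars. It turns about y only; turning about +y (upper side to the frame's +x) tightens. Both rods draw in 8 mm per turn, the tie pulling on springy uprights.
- hub (a point): Middle of the bars' hub on the tie's axis, at frame y = +45 mm. Four bars 90 degrees apart, 12 mm thick, with red balls of 20 mm centred 80 mm from the axis (90 mm to the end). Turning takes about 0.1 N m while slack (45 to 190 degrees of it at the start); where the slack is gone it steps up to 0.8 N m (some 10 N at a bar's end) and then rises slowly. It stays where it is left.
- post_l_top (a point): Middle of the top edge of the far upright, 165 mm above the bench, frame y = +170 mm. Once the slack is gone each upright is drawn in by 0.075 mm per 10 degrees of further turning.
- pocket (a point): Centre of the floor of the keeper pocket, 95 mm above the bench, 40 mm below the tie's axis, at frame y = -50 mm; axes as the frame's. The pocket is open on top: 57 mm in x, 24.4 mm in y, 20 mm deep.
- keeper: Yellow metal keeper, 0.14 kg, 114 mm tall: a fork standing on its two feet in the tray. Origin: centre of its underside, z up. Legs side by side along its x, each 10 (x) x 22 (y) x 62 mm tall, gap 33 mm, 53 mm outside; feet edges rounded 4 mm. Bridge 62 to 74 mm up. Seated: y along the tie (either way round), a leg each side of two upright flats (within 4 degrees), feet on the pocket floor.
- keeper_tab (a point): Middle of the keeper's grip tab, 94 mm above its feet. Tab 32 mm in the keeper's x, 16 mm in y, from 74 to 114 mm up; grip it from above across its y.
- tray: Aluminium foil tray, fixed, 220 mm in x, 190 mm in y, rim 33 mm high, floor 4 mm above the bench. Origin: centre of its underside. Holds the keeper and two spare parts.
- beaker: Bystander: glass beaker, 72 mm across, 95 mm tall. Origin: centre of its underside.
- scissors: Bystander: blue-handled scissors, 160 mm long, lying flat. Origin: centre of its underside.
- wash_bottle: Bystander: white bottle with red cap, 64 mm across, 150 mm tall. Origin: centre of its underside.
- pencil: Bystander: green pencil, 200 mm long, lying on the worksheet. Origin: centre of its underside.
- sample_jar: Bystander: glass jar with white lid, 58 mm across, 69 mm tall. Origin: centre of its underside.
- spare_pin: Bystander: loose steel pin, 51 mm long, 18 mm across its head, lying in the tray. Origin: centre of its underside.
- spare_nut: Bystander: loose brass hexagon nut, 35 mm across corners, 16 mm thick, lying in the tray. Origin: centre of its underside.
Mind the look-alikes: they are no part of the job. There is more than one size of the keeper; the job needs the largest.

How it is judged:
By the outcome, as a careful person would: the job done as asked, in the order asked, and still so for the second after the job is handed in, with the robot touching nothing.
It also fails if it takes over 72 s, if anything falls off the work surface, if the arm or the gripper's body presses on something with over 40 N, if the wrist force passes 120 N, or if a joint passes its speed limit or range.

ROBOT

A 6-joint arm with a two-finger parallel gripper is mounted at the origin on the work surface. World frame = base frame: x ahead of the robot, y to its left, z up, the work surface at z = 0. Lengths are in m, angles in degrees, forces in N, time in s.
With the tool pointing down it reaches from about 0.4 to 0.825 m from the base axis. Payload 7 kg.
Tool frame: the origin (TCP) lies midway between the tips of the shut fingers; the grasp point (between the pads) lies 19 mm behind it; z points along the fingers, y is the line along which they close (so a half turn about z gives the same grasp; the last joint's range is limited). The gripper opens to 88 mm and grips with 3 to 60 N. Pads are 19 mm wide; open, the fingers measure 130 mm over their backs; the gripper's body (78 mm by 193 mm) begins 47 mm behind the grasp point.
Start: joints at [-48.925, 20.546, 0.682, 0, -70.136, -16.507], TCP at [0.281, -0.614, 0.227] pointing down, gripper open.
Joint ranges: [-176.03, 176.03], [-82.01, 121.73], [-58.28, 71.71], [-173.87, 95.51], [-174.79, -0.11], [-173.66, 173.66]. Speed limits (degrees/s): [136.94, 136.94, 172.46, 180, 180, 180].

INTERFACE

Orientations are given as [roll, pitch, yaw] about the fixed x, y, z axes, in that order (R = Rz(yaw) Ry(pitch) Rx(roll)).
In Python, from plant import ctrl gives the robot as it stands. The module is installed in compiled form; this text tells all that it offers.
- The arm moves only by the tool send_rows, never from a script. Its argument "plan" is a list that holds one entry, the list of rows, each a list of 6 numbers: the shift along the tool's x, y, z in cm, then the turn, a rotation vector about the tool's x, y, z in degrees. A call has 1 to 8 rows; each row is the pose to reach, as a shift and turn from the pose commanded when the call began, along the tool's axes at that moment; what a row does not reach only later rows make up. A row lasts 1/12 s, in which the tool goes at most 41.7 mm and 7.16 degrees, less where a joint would pass 70% of its speed; a pose out of reach is approached as far as the arm can. A call with a gripper value outside its range is refused whole. "fingers" is the opening, from 0 (shut) to 1 (fully open), set as the call begins (left out, the last holds). The fingers move at their own pace and stop on an object; the grip force is fixed at half the most. Time passes only in rows, so rows that repeat a pose let the fingers close. It gives the time, the measured TCP pose, the force, the opening and the grip force at its end, in the units of the state.
- ctrl.get_obs(): the state, without advancing time (a new reading comes with each control period).
- ctrl.snapshot(name): name is "scene" or "side" or "wrist"; returns a dict with "img" (400x640x3 uint8, red, green, blue), "K" (3x3 intrinsics, pixels), "pose" (4x4, takes a point from camera to world coordinates). Camera axes: x right, y down, z forward; pixel columns grow to the right and rows downward; lengths in m; the calibration is good to about 2 mm. The wrist camera is an equidistant fisheye: a pixel r from the principal point sees the ray r / f radians off the axis. A picture is of the moment at which its call begins. There is no depth.
- ctrl.close_job(): hands the job in; it is judged then, once.
The state is a dict: "clock": time; "joint_pos": joint angles; "qvel": joint speeds; "tau": joint torques, N m; "tool_pos": TCP position; "orientation": TCP orientation; "force": force on the tool from outside, world axes, zero at the start; "moment": the same for the moment, N m; "opening": finger opening in m; "gripper_force": force on a finger pad.
Only numpy, scipy, OpenCV 4.12 (cv2) and the standard library are available. Lean on these libraries where they do the work, as an engineer would, in place of code of your own. Each camera call takes 0.05 s, during which the arm holds its last target. There are 200 camera calls.

## Working session

There is one attempt and no reset: what is moved stays moved. The work goes in short steps, Python scripts to look and compute and a tool call to move; the robot and the scene stay as the last step left them, time stands still between calls to the robot, and variables do not carry over. Pictures are saved under pics/ and viewed, at most 10 in all, crops included, and the job is handed in when it is done.

Besides the shell and the picture viewer there is one more tool, called after ">>>" as name([rows], argument=value, ...), one row to a line, values as JSON. send_rows: Moves the arm, as the interface text tells. Its arguments: {"type":"object","properties":{"plan":{"type":"array","items":{"type":"array","items":{"type":"array","items":{"type":"number"}}}},"fingers":{"type":"number"}},"required":["plan"]}

```bash
mkdir -p pics
python3 - <<'E'
from plant import ctrl
import cv2,numpy as np,pickle
for n in ["scene","side"]:
    s=ctrl.snapshot(n); pickle.dump(s,open(f"pics/{n}0.pkl","wb"))
    cv2.imwrite(f"pics/{n}0.png",cv2.resize(s["img"][:,:,::-1],(800,500),interpolation=cv2.INTER_CUBIC))
    print(n,s["K"],np.round(s["pose"],3))
print(ctrl.get_obs())
E
```

```text
scene [[429.34607853   0.         324.25529033]
 [  0.         429.34607853 197.15083943]
 [  0.           0.           1.        ]] [[-0.612  0.592 -0.524  1.418]
 [ 0.791  0.472 -0.39   0.666]
 [ 0.016 -0.653 -0.757  1.355]
 [ 0.     0.     0.     1.   ]]
side [[489.31887964   0.         320.09245733]
 [  0.         489.31887964 194.39065854]
 [  0.           0.           1.        ]] [[ 0.999 -0.023  0.029  0.545]
 [-0.038 -0.629  0.777 -1.163]
 [ 0.    -0.777 -0.629  1.101]
 [ 0.     0.     0.     1.   ]]
{'clock': 0.1, 'joint_pos': array([-4.89245467e+01,  2.05878114e+01,  6.39036383e-01, -1.74364048e-02,
       -7.01367133e+01, -1.65068120e+01]), 'qvel': array([ 0.02687785,  0.07659494,  0.16261707,  0.0207204 , -0.03057552,
        0.10233457]), 'tau': array([-3.45250646e-04, -5.84164166e+01,  2.93753833e+01,  7.01537892e+00,
        1.01858441e-02, -6.53002576e-05]), 'tool_pos': array([ 0.28044091, -0.61349869,  0.22571201]), 'orientation': array([ 1.79913377e+02, -8.57529448e-03, -1.55437289e+02]), 'force': array([ 0.0358472 ,  0.14258345, -0.72394183]), 'moment': array([-0.05833768, -0.04734125, -0.00564312]), 'gripper_force': 0.0, 'opening': 0.08785615830858967}
```

View pics/scene0.png

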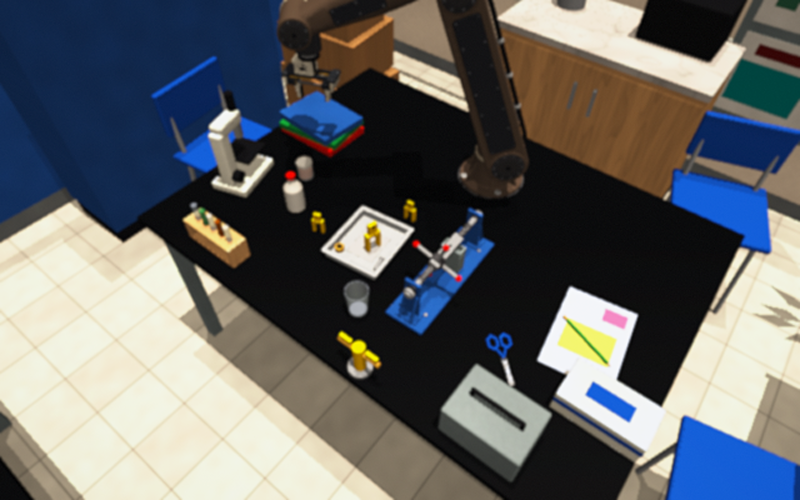

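View pics/side0.png

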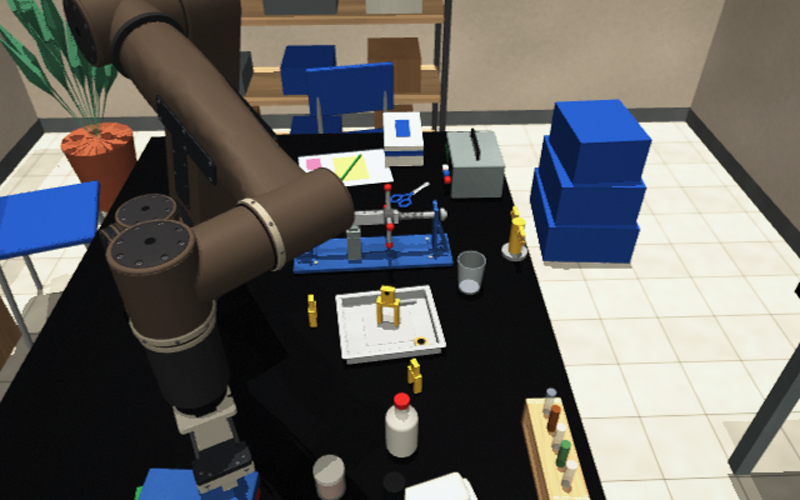

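The scene view shows the frame around (440,265) with its bars at (415,245) to (460,280), and the tray with the large keeper at (372,235). The smaller look-alikes are at (318,222) and (410,210). I'll crop in for precise pixels.

```bash
cat > h.py <<'E'
import numpy as np,cv2,pickle
from plant import ctrl
def proj(s,P):
    P=np.atleast_2d(P);T=np.linalg.inv(s["pose"]);c=P@T[:3,:3].T+T[:3,3]
    u=c@s["K"].T;return u[:,:2]/u[:,2:]
def ray(s,px):
    d=np.linalg.inv(s["K"])@np.array([px[0],px[1],1.]);d=s["pose"][:3,:3]@d
    return s["pose"][:3,3],d/np.linalg.norm(d)
def tri(obs):
    A=np.zeros((3,3));b=np.zeros(3)
    for s,px in obs:
        o,d=ray(s,px);M=np.eye(3)-np.outer(d,d);A+=M;b+=M@o
    x=np.linalg.solve(A,b);return x,[np.round(proj(s,x)[0]-px,2) for s,px in obs]
def onz(s,px,z):
    o,d=ray(s,px);return o+d*(z-o[2])/d[2]
def redblobs(s,box):
    x0,y0,x1,y1=box;im=s["img"][y0:y1,x0:x1].astype(int)
    m=((im[...,0]>90)&(im[...,1]<70)&(im[...,2]<80)).astype(np.uint8)
    n,_,st,c=cv2.connectedComponentsWithStats(m)
    return [(c[i]+[x0,y0],st[i,4]) for i in range(1,n) if st[i,4]>4]
E
python3 - <<'E'
from h import *
for n,b in [("scene",(250,150,410,270)),("side",(224,140,384,292))]:
    s=pickle.load(open(f"pics/{n}0.pkl","rb"));x0,y0,x1,y1=b
    k=5 if n=="scene" else 3.9
    im=cv2.resize(s["img"][y0:y1,x0:x1,::-1],None,fx=k,fy=k,interpolation=cv2.INTER_CUBIC)
    im=np.clip(im.astype(float)*1.3+15,0,255)
    cv2.imwrite(f"pics/{n}0c.png",im); print(n,redblobs(s,b))
E
```

```text
scene [(array([329., 173.]), np.int32(5)), (array([332.21428571, 194.28571429]), np.int32(28)), (array([356.23076923, 198.23076923]), np.int32(13)), (array([366.36363636, 222.54545455]), np.int32(11))]
side [(array([357.66666667, 143.3       ]), np.int32(30)), (array([309.55172414, 149.31034483]), np.int32(29)), (array([307.4, 164.8]), np.int32(5)), (array([311.5       , 181.06666667]), np.int32(30)), (array([311.04545455, 195.72727273]), np.int32(22))][ WARN:0@0.531] global loadsave.cpp:1063 imwrite_ Unsupported depth image for selected encoder is fallbacked to CV_8U.
```

View pics/scene0c.png

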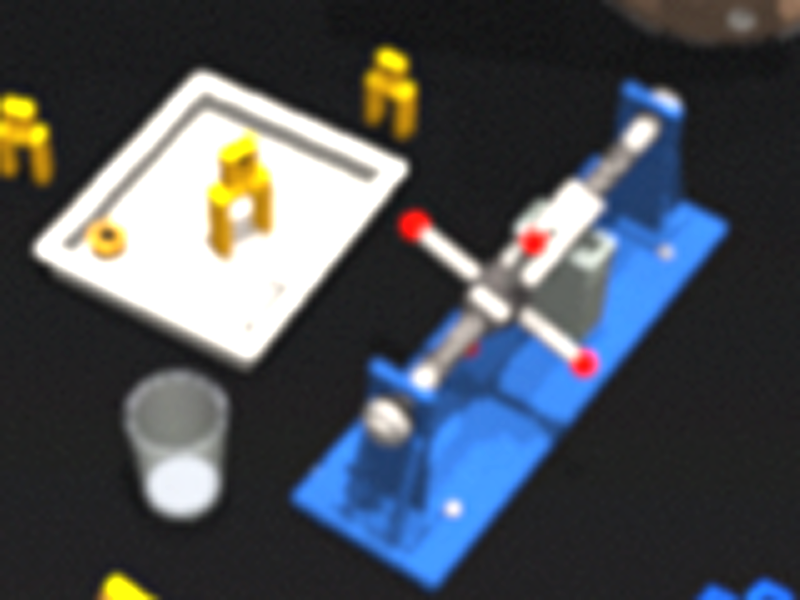

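View pics/side0c.png

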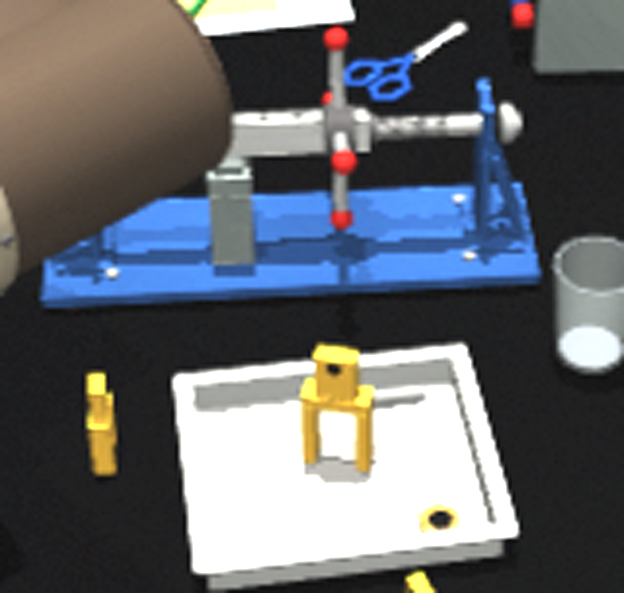

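The crops show four red balls, and the bars are near upright/horizontal. In the scene image the balls are at (332,194), (356,198), (366,222) and about (344,220). In the side image they are at (309.5,149), (307,165), (311.5,181) and (311,196). The large keeper stands in the tray with its tab near side crop (336,370). Next I fit poses to both views.

```bash
cat > fit.py <<'E'
from h import *
from scipy.optimize import least_squares,minimize
def frameT(p): # x,y,yaw
    c,s=np.cos(p[2]),np.sin(p[2]);return np.array([[c,-s,0],[s,c,0],[0,0,1]]),np.array([p[0],p[1],0])
def balls(p,phi):
    R,t=frameT(p);a=phi+np.arange(4)*np.pi/2
    return np.c_[80*np.sin(a),45+0*a,135+80*np.cos(a)]/1000@R.T+t
def pts(p,L): R,t=frameT(p);return np.array(L)/1000@R.T+t
def box(x0,x1,y0,y1,z0,z1): return [(x,y,z) for x in(x0,x1) for y in(y0,y1) for z in(z0,z1)]
KEEP=[box(-26.5,-16.5,-11,11,0,62),box(16.5,26.5,-11,11,0,62),box(-26.5,26.5,-11,11,62,74),box(-16,16,-8,8,74,114)]
def sil(s,p,z,parts,win,k=6):
    x0,y0,x1,y1=win;m=np.zeros(((y1-y0)*k,(x1-x0)*k),np.uint8)
    for b in parts:
        q=(proj(s,pts(p,b)+[0,0,z])-[x0,y0]+.5)*k-.5
        cv2.fillConvexPoly(m,np.round(cv2.convexHull(q.astype(np.float32))*16).astype(np.int32),1,shift=4)
    return m.reshape(y1-y0,k,x1-x0,k).mean((1,3))
E
python3 - <<'E'
from fit import *
S=pickle.load(open("pics/scene0.pkl","rb"));D=pickle.load(open("pics/side0.pkl","rb"))
for w,(a,b) in dict(right=((332.2,194.3),(311.5,181.07)),top=((356.2,198.2),(309.55,149.3)),left=((366.4,222.5),(307.4,164.8)),bot=((344,219.8),(311,195.7))).items():
    print(w,*tri([(S,a),(D,b)]))
def res(q):
    B=balls(q[:3],q[3]) # 0 top,1 right(+x),2 bottom,3 left
    r=[]
    ps,pd=proj(S,B),proj(D,B)
    r+=[ps[0]-(356.2,198.2),ps[1]-(332.2,194.3),ps[3]-(366.7,222.6),pd[0]-(309.55,149.3),pd[1]-(311.5,181.07),0.5*(pd[2]-(311,195.9))]
    c=pts(q[:3],[(-65,-215,20),(65,215,20),(65,-215,0),(65,215,0)])
    r+=[.5*(proj(S,c[0])[0]-(395.6,195.6)),.5*(proj(S,c[1])[0]-(308.6,249)),.5*(proj(D,c[2])[0]-(235.2,217.7)),.5*(proj(D,c[3])[0]-(362.4,212))]
    return np.concatenate(r)
f=least_squares(res,[.6,-.1,-1.57,0]);print("frame",f.x[:2],np.degrees(f.x[2:]));print(np.round(f.fun.reshape(-1,2),1).tolist())
W={0:(285,172,312,206),1:(296,224,326,266)}
tg={}
for i,s in enumerate((S,D)):
    x0,y0,x1,y1=W[i];im=s["img"][y0:y1,x0:x1].astype(float)
    sat=(im[...,0]-im[...,2])/np.maximum(im[...,0],60); tg[i]=np.clip(sat/.8,0,1)
def cost(q): return sum(((sil(s,q,.004,KEEP,W[i])-tg[i])**2).sum() for i,s in enumerate((S,D)))
a=onz(D,(310.5,258.5),.004);print("init",a)
best=min((minimize(cost,[a[0]+dx,a[1]+dy,y],method="Nelder-Mead",options=dict(initial_simplex=np.array([a[0]+dx,a[1]+dy,y])+np.array([[0,0,0],[.01,0,0],[0,.01,0],[0,0,.2]]),xatol=1e-4)) for dx,dy in((0,0),(0,.01)) for y in(-.3,0,.3)),key=lambda r:r.fun)
print("keeper",best.x[:2],np.degrees(best.x[2]),best.fun)
R,t=frameT(f.x);print("hub",pts(f.x[:3],[(0,45,135)]),"pocket",pts(f.x[:3],[(0,-50,95)]))
E
```

```text
right [0.56300043 0.06494983 0.16124495] [array([-0.24,  0.19]), array([-0.3 , -0.19])]
top [0.5604402  0.16771339 0.21228593] [array([-0.04,  0.03]), array([-0.05, -0.03])]
left [0.55473202 0.22036342 0.1113728 ] [array([ 0.46, -0.37]), array([0.53, 0.34])]
bot [0.5613971  0.12432721 0.05351258] [array([-0.27,  0.21]), array([-0.33, -0.2 ])]
frame [0.51599342 0.14299929] [-88.20217995 -17.22337588]
[[0.1, 0.2], [0.3, 1.1], [-0.3, 0.2], [-0.1, 0.1], [-0.2, -0.1], [-0.1, -0.4], [-0.0, -0.4], [-0.5, -0.1], [-0.4, 1.0], [-0.5, 0.9]]
init [ 0.55476625 -0.12071682  0.004     ]
keeper [ 0.55352191 -0.11323726] -7.722166152155379 39.44573813507927
hub [[0.56097127 0.14441106 0.135     ]] pocket [[0.46601803 0.14143065 0.095     ]]
```

>>> send_rows([
  [[0,0,-4,0,0,0],[0,0,-8,0,0,0],[-2,2.1,-9.3,0,0,5],[-4.5,4.8,-9.3,0,0,10],[-7,7.5,-9.3,0,0,16],[-9.5,10.2,-9.3,0,0,22.8],[-12,12.9,-9.3,0,0,22.8],[-14.9,16,-9.3,0,0,22.8]],
], fingers=0)

```text
clock: 0.77
tool_pos: [0.3492, -0.4058, 0.3191]
orientation: [180.0, -0.0, -178.3]
force: [1.4, 0.3, 0.5]
opening: 0.0398
gripper_force: 0.0
```

```bash
cat > mv.py <<'E'
import sys,numpy as np
from plant import ctrl
from scipy.spatial.transform import Rotation as R
# usage mv.py x y z yaw : shift cm / turn deg from the measured pose; optional
o=ctrl.get_obs();Rm=R.from_euler("xyz",o["orientation"],degrees=True)
print("t",round(o["clock"],2),"pos",np.round(o["tool_pos"],4),"rpy",np.round(o["orientation"],2),"F",np.round(o["force"],1),"open",round(o["opening"],4))
if len(sys.argv)>4:
    t=np.array(list(map(float,sys.argv[1:5])))
    print(np.round(Rm.inv().apply(t[:3]-o["tool_pos"])*100,2),np.round((Rm.inv()*R.from_euler("xyz",[180,0,t[3]],degrees=True)).as_rotvec(degrees=True),2))
E
python3 mv.py .5586 .219 .32 -178.2
```

```text
t 0.77 pos [ 0.3492 -0.4058  0.3191] rpy [ 1.7998e+02 -3.0000e-02 -1.7832e+02] F [1.4 0.3 0.5] open 0.0398
[-22.76  61.84  -0.08] [ 0.02 -0.03 -0.12]
```

>>> send_rows([
  [[-1.4,3.8,0,0,0,0],[-2.8,7.6,0,0,0,0],[-4.2,11.4,0,0,0,0],[-5.6,15.2,0,0,0,0],[-7,19,0,0,0,0],[-8.4,22.8,0,0,0,0],[-9.8,26.6,0,0,0,0],[-11.2,30.4,0,0,0,0]],
])

```text
clock: 1.43
tool_pos: [0.4518, -0.0978, 0.3196]
orientation: [180.0, 0.0, -178.2]
force: [1.8, -0.6, 0.6]
opening: 0.0001
gripper_force: 0.0
```

>>> send_rows([
  [[-1.4,3.8,0,0,0,0],[-2.8,7.6,0,0,0,0],[-4.2,11.4,0,0,0,0],[-5.6,15.2,0,0,0,0],[-7,19,0,0,0,0],[-8.4,22.8,0,0,0,0],[-9.8,26.6,0,0,0,0],[-11.2,30.4,0,0,0,0]],
])

```text
clock: 2.1
tool_pos: [0.5545, 0.2095, 0.3193]
orientation: [-180.0, -0.0, -178.2]
force: [1.1, 0.2, 0.3]
opening: 0.0004
gripper_force: 0.0
```

```bash
python3 mv.py .5586 .219 .17 -178.2
```

```text
t 2.1 pos [0.5545 0.2095 0.3193] rpy [-1.7999e+02 -2.0000e-02 -1.7821e+02] F [1.1 0.2 0.3] open 0.0004
[-0.45  0.94 14.93] [-0.01 -0.02 -0.01]
```

>>> send_rows([
  [[-0.4,0.9,0,0,0,0],[-0.4,0.9,3,0,0,0],[-0.4,0.9,6,0,0,0],[-0.4,0.9,9,0,0,0],[-0.4,0.9,12,0,0,0],[-0.4,0.9,14,0,0,0],[-0.4,0.9,14.9,0,0,0],[-0.4,0.9,14.9,0,0,0]],
])

```text
clock: 2.77
tool_pos: [0.5571, 0.2158, 0.1681]
orientation: [-179.9, -0.2, -178.2]
force: [0.0, 0.3, 0.3]
opening: 0.0008
gripper_force: 0.0
```

```bash
python3 mv.py .5586 .204 .17 -178.2
python3 - <<'E'
from h import *
for n in["scene","side"]:
    s=ctrl.snapshot(n);print(n,redblobs(s,(300,130,390,240)))
E
```

```text
t 2.77 pos [0.5571 0.2158 0.1681] rpy [-179.86   -0.22 -178.25] F [0.  0.3 0.3] open 0.0008
[-0.12 -1.18 -0.18] [-0.14 -0.22 -0.05]
scene [(array([329., 173.]), np.int32(5)), (array([332.14814815, 194.25925926]), np.int32(27)), (array([366.2173913 , 222.39130435]), np.int32(23))]
side [(array([357.66666667, 143.3       ]), np.int32(30)), (array([309.85714286, 150.92857143]), np.int32(14)), (array([311.5       , 181.06666667]), np.int32(30)), (array([311.1 , 195.55]), np.int32(20))]
```

>>> send_rows([
  [[0,-1.0,0,0,0,0],[0,-1.8,-0.1,0,0,0],[0,-2.5,-0.1,0,0,0],[0,-3.2,-0.1,0,0,0],[0,-3.9,-0.1,0,0,0],[0,-4.6,-0.1,0,0,0],[0,-5.2,-0.1,0,0,0],[0,-5.8,-0.1,0,0,0]],
])

```text
clock: 3.53
tool_pos: [0.56, 0.1578, 0.1716]
orientation: [-180.0, 0.0, -178.2]
force: [0.0, 2.2, 1.5]
opening: 0.0007
gripper_force: 0.8
```

>>> send_rows([
  [[0,-0.15,0,0,0,0],[0,-0.3,0,0,0,0],[0,-0.45,0,0,0,0],[0,-0.6,0,0,0,0],[0,-0.75,0,0,0,0],[0,-0.9,0,0,0,0],[0,-1.05,0,0,0,0],[0,-1.2,0,0,0,0]],
])

```text
clock: 4.2
tool_pos: [0.5602, 0.1467, 0.1714]
orientation: [180.0, -0.0, -178.2]
force: [-1.5, 2.5, -0.2]
opening: 0.0006
gripper_force: 1.2
```

>>> send_rows([
  [[0,-0.15,0,0,0,0],[0,-0.3,0,0,0,0],[0,-0.45,0,0,0,0],[0,-0.6,0,0,0,0],[0,-0.75,0,0,0,0],[0,-0.9,0,0,0,0],[0,-1.05,0,0,0,0],[0,-1.2,0,0,0,0]],
])

```text
clock: 4.87
tool_pos: [0.5608, 0.1354, 0.1716]
orientation: [179.9, 0.0, -178.2]
force: [-2.4, 10.6, -0.4]
opening: -0.0
gripper_force: 4.5
```

```bash
python3 mv.py .5586 .204 .17 -178.2
python3 - <<'E'
from h import *
for n in["scene","side"]:
    s=ctrl.snapshot(n);print(n,redblobs(s,(300,130,390,240)))
E
```

```text
t 4.87 pos [0.5608 0.1354 0.1716] rpy [ 1.7990e+02  3.0000e-02 -1.7824e+02] F [-2.4 10.6 -0.4] open -0.0
[0.01 6.86 0.17] [ 0.1   0.03 -0.04]
scene [(array([333.71428571, 208.5       ]), np.int32(14)), (array([365.55555556, 209.07407407]), np.int32(27)), (array([358.6, 225.6]), np.int32(15))]
side [(array([357.66666667, 143.3       ]), np.int32(30)), (array([311.1875, 165.9375]), np.int32(16)), (array([311.90909091, 196.09090909]), np.int32(22))]
```

```bash
cat > phi.py <<'E'
from fit import *
F=[.51599342,.14299929,np.radians(-88.202)]
def measure():
    obs=[]
    for n in["scene","side"]:
        s=ctrl.snapshot(n);obs+=[(s,c,a) for c,a in redblobs(s,(300,130,390,240)) if a>=11]
    best=None
    for d in np.arange(-45,45,.25):
        B=balls(F,np.radians(d));c=0
        for s,p,a in obs: c+=min(16,(np.linalg.norm(proj(s,B)-p,axis=1)**2).min())
        if best is None or c<best[0]: best=(c,d)
    B=balls(F,np.radians(best[1]))
    print("phi(mod 90)",best[1],"res",[round(np.linalg.norm(proj(s,B)-p,axis=1).min(),1) for s,p,a in obs])
if __name__=="__main__": measure()
E
python3 phi.py
```

```text
phi(mod 90) 36.25 res [np.float64(1.0), np.float64(0.2), np.float64(0.3), np.float64(49.2), np.float64(1.2), np.float64(0.6)]
```

>>> send_rows([
  [[0,-0.05,0,0,0,0],[0,-0.1,0,0,0,0],[0,-0.15,0,0,0,0],[0,-0.2,0,0,0,0],[0,-0.25,0,0,0,0],[0,-0.3,0,0,0,0],[0,-0.35,0,0,0,0],[0,-0.4,0,0,0,0]],
])

```text
clock: 5.73
tool_pos: [0.561, 0.1344, 0.1715]
orientation: [179.7, 0.1, -178.2]
force: [-5.7, 20.8, 0.3]
opening: 0.0006
gripper_force: 8.1
```

```bash
python3 mv.py; python3 phi.py
```

```text
t 5.73 pos [0.561  0.1344 0.1715] rpy [ 1.7966e+02  9.0000e-02 -1.7821e+02] F [-5.7 20.8  0.3] open 0.0006
phi(mod 90) 36.25 res [np.float64(1.0), np.float64(0.3), np.float64(0.3), np.float64(49.2), np.float64(1.0), np.float64(0.6)]
```

>>> send_rows([
  [[0,0.8,0,0,0,0],[0,1,-3,0,0,0],[0,1,-6,0,0,0],[0,3,-7,0,0,0],[0,6,-7,0,0,0],[0,9,-7,0,0,0],[0.1,11.5,-7,0,0,0],[0.1,12,-7,0,0,0]],
])

```text
clock: 6.5
tool_pos: [0.556, 0.2528, 0.2413]
orientation: [-179.9, -0.0, -178.1]
force: [-0.0, -0.6, 0.6]
opening: 0.0005
gripper_force: 0.0
```

>>> send_rows([
  [[0,0,0,0,0,0],[0,0,2,0,0,0],[0,0,4,0,0,0],[0,0,6,0,0,0],[0,0,6.8,0,0,0],[0,0,7.2,0,0,0],[0,0,7.2,0,0,0],[0,-0.2,7.2,0,0,0]],
])

```text
clock: 7.17
tool_pos: [0.5568, 0.2484, 0.1705]
orientation: [180.0, 0.1, -178.2]
force: [0.4, -0.2, 0.1]
opening: 0.0005
gripper_force: 0.0
```

```bash
python3 mv.py .5586 .22 .17 -178.2;python3 phi.py
```

```text
t 7.17 pos [0.5568 0.2484 0.1705] rpy [ 1.7999e+02  6.0000e-02 -1.7823e+02] F [ 0.4 -0.2  0.1] open 0.0005
[-0.09 -2.85  0.05] [ 0.01  0.06 -0.03]
phi(mod 90) 34.5 res [np.float64(0.7), np.float64(0.8), np.float64(0.4), np.float64(0.3), np.float64(49.2), np.float64(0.2), np.float64(0.3), np.float64(0.3)]
```

>>> send_rows([
  [[0,-0.3,0,0,0,0],[0,-0.6,0,0,0,0],[0,-0.8,0,0,0,0],[0,-1.0,0,0,0,0],[0,-1.2,0,0,0,0],[0,-1.4,0,0,0,0],[0,-1.6,0,0,0,0],[0,-1.8,0,0,0,0]],
])

```text
clock: 7.93
tool_pos: [0.5576, 0.2324, 0.17]
orientation: [179.8, 0.1, -178.2]
force: [-0.8, 11.9, -1.0]
opening: 0.0006
gripper_force: 5.9
```

>>> send_rows([
  [[0,-0.2,0,0,0,0],[0,-0.4,0,0,0,0],[0,-0.6,0,0,0,0],[0,-0.8,0,0,0,0],[0,-1.0,0,0,0,0],[0,-1.2,0,0,0,0],[0,-1.4,0,0,0,0],[0,-1.6,0,0,0,0]],
])

```text
clock: 8.6
tool_pos: [0.562, 0.2258, 0.1745]
orientation: [179.0, 0.8, -178.0]
force: [-5.9, 39.3, 15.6]
opening: 0.0003
gripper_force: 19.9
```

```bash
python3 mv.py .5586 .22 .17 -178.2;python3 phi.py
```

```text
t 8.6 pos [0.562  0.2258 0.1745] rpy [ 178.96    0.84 -178.03] F [-5.9 39.3 15.6] open 0.0003
[ 0.37 -0.58  0.43] [1.04 0.84 0.17]
phi(mod 90) 39.25 res [np.float64(0.7), np.float64(0.7), np.float64(0.5), np.float64(49.1), np.float64(0.2), np.float64(0.6), np.float64(0.6)]
```

>>> send_rows([
  [[0,1.5,0.2,0,0,0],[0,1.5,0.3,0,0,0],[0,1.2,0.2,0,0,0],[0,0.9,-0.05,0,0,0],[0,0.6,-0.3,0,0,0],[0,0.3,-0.6,0,0,0],[0,0,-0.8,0,0,0],[0,-0.3,-1.0,0,0,0]],
])

```text
clock: 9.37
tool_pos: [0.5591, 0.2153, 0.1811]
orientation: [179.6, 0.3, -178.2]
force: [-1.9, 17.9, 4.8]
opening: 0.0001
gripper_force: 9.3
```

```bash
python3 mv.py .5586 .22 .17 -178.2;python3 phi.py
```

```text
t 9.37 pos [0.5591 0.2153 0.1811] rpy [ 179.59    0.29 -178.19] F [-1.9 17.9  4.8] open 0.0001
[0.04 0.47 1.11] [0.41 0.29 0.01]
phi(mod 90) -37.25 res [np.float64(0.8), np.float64(1.4), np.float64(0.7), np.float64(0.3), np.float64(48.8), np.float64(0.8), np.float64(0.5), np.float64(0.4)]
```

>>> send_rows([
  [[0,-0.3,-0.27,0,0,0],[0,-0.6,-0.52,0,0,0],[0,-0.9,-0.76,0,0,0],[0,-1.2,-0.98,0,0,0],[0,-1.5,-1.18,0,0,0],[0,-1.8,-1.35,0,0,0],[0,-2.1,-1.5,0,0,0],[0,-2.4,-1.63,0,0,0]],
])

```text
clock: 10.13
tool_pos: [0.5595, 0.1905, 0.1974]
orientation: [179.7, 0.3, -178.2]
force: [-2.5, 15.6, 4.9]
opening: 0.0004
gripper_force: 7.2
```

```bash
python3 mv.py;python3 phi.py
```

```text
t 10.13 pos [0.5595 0.1905 0.1974] rpy [ 179.66    0.26 -178.19] F [-2.5 15.6  4.9] open 0.0004
phi(mod 90) -15.75 res [np.float64(0.9), np.float64(1.1), np.float64(0.3), np.float64(48.6), np.float64(0.6), np.float64(0.4), np.float64(0.9)]
```

>>> send_rows([
  [[0,-0.15,-0.05,0,0,0],[0,-0.3,-0.1,0,0,0],[0,-0.45,-0.15,0,0,0],[0,-0.6,-0.2,0,0,0],[0,-0.75,-0.23,0,0,0],[0,-0.9,-0.26,0,0,0],[0,-1.05,-0.29,0,0,0],[0,-1.2,-0.32,0,0,0]],
])

```text
clock: 10.9
tool_pos: [0.5603, 0.1785, 0.2013]
orientation: [179.7, 0.3, -178.2]
force: [-2.9, 13.9, 9.8]
opening: 0.0003
gripper_force: 7.2
```

```bash
python3 mv.py;python3 phi.py
python3 - <<'E'
from h import *
for n in["scene","side"]:
    s=ctrl.snapshot(n);pickle.dump(s,open(f"pics/{n}1.pkl","wb"));print(redblobs(s,(300,130,390,240)))
    b=(320,180,375,240) if n=="scene" else (275,130,355,205)
    im=cv2.resize(s["img"][b[1]:b[3],b[0]:b[2],::-1],(400,440 if n=="scene" else 375),interpolation=cv2.INTER_CUBIC)
    im=cv2.copyMakeBorder(im,0,440-im.shape[0],0,0,cv2.BORDER_CONSTANT); A=im if n=="scene" else np.hstack([A,im])
cv2.imwrite("pics/push1.png",A)
E
```

```text
t 10.9 pos [0.5603 0.1785 0.2013] rpy [ 179.66    0.32 -178.18] F [-2.9 13.9  9.8] open 0.0003
phi(mod 90) -9.0 res [np.float64(0.7), np.float64(0.2), np.float64(0.5), np.float64(48.6), np.float64(0.7), np.float64(0.5), np.float64(0.9)]
[(array([331.55555556, 196.66666667]), np.int32(18)), (array([352.33333333, 196.44444444]), np.int32(9)), (array([345.2       , 220.66666667]), np.int32(15)), (array([367.42105263, 220.73684211]), np.int32(19))]
[(array([357.66666667, 143.3       ]), np.int32(30)), (array([310.11538462, 151.11538462]), np.int32(26)), (array([307.6, 161.2]), np.int32(5)), (array([311.64516129, 184.61290323]), np.int32(31)), (array([311.05263158, 194.21052632]), np.int32(19))]
```

View pics/push1.png

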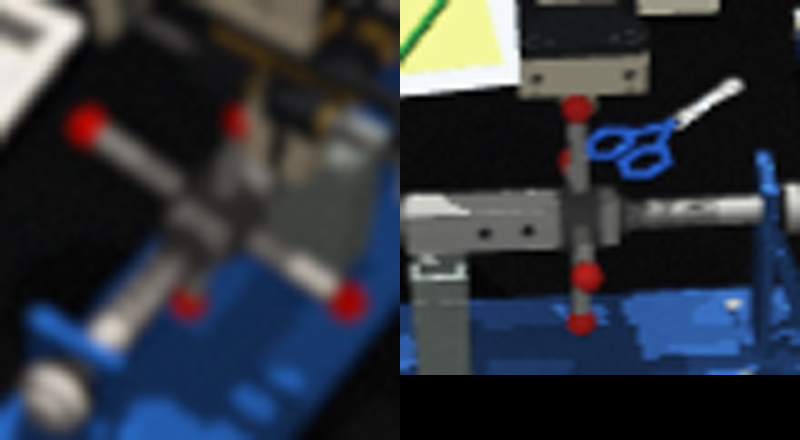

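Picture: the balls are now clean in both views. The top bar is slightly left of vertical, with the finger behind the top ball at side (310,151).

```bash
cat > phi2.py <<'E'
from fit import *
F=[.51599342,.14299929,np.radians(-88.202)]
def phi2(shots,guess):
    # phi and an image offset per camera (calibration); soft-L1
    assoc=[]
    B=balls(F,np.radians(guess))
    for i,s in enumerate(shots):
        q=proj(s,B)
        for c,a in redblobs(s,(300,130,390,240)):
            d=np.linalg.norm(q-c,axis=1);j=d.argmin()
            if d[j]<5: assoc.append((i,j,c,min(1,a/20)))
    def r(v):
        B=balls(F,v[0]);return np.concatenate([w*(proj(shots[i],B)[j]+v[1+2*i:3+2*i]-c) for i,j,c,w in assoc]+[.3*v[1:]])
    f=least_squares(r,[np.radians(guess),0,0,0,0],loss="soft_l1",f_scale=.5)
    se=np.degrees(np.sqrt(np.linalg.inv(f.jac.T@f.jac)[0,0]))*.4
    print("phi",round(np.degrees(f.x[0]),1),"+-",round(se,1),"off",np.round(f.x[1:],2),len(assoc))
if __name__=="__main__":
    import sys
    phi2([ctrl.snapshot(n) for n in("scene","side")],float(sys.argv[1]))
E
python3 - <<'E'
from phi2 import *
for k,g in((0,-17),(1,-9)): phi2([pickle.load(open(f"pics/{n}{k}.pkl","rb")) for n in("scene","side")],g)
E
```

```text
phi -18.3 +- 0.8 off [-0.31 -0.68  0.17  0.36] 7
phi -8.6 +- 0.8 off [-0.2  -0.32  0.36  0.4 ] 8
```

>>> send_rows([
  [[0,-0.15,-0.05,0,0,0],[0,-0.3,-0.1,0,0,0],[0,-0.45,-0.13,0,0,0],[0,-0.6,-0.16,0,0,0],[0,-0.7,-0.18,0,0,0],[0,-0.8,-0.2,0,0,0],[0,-0.9,-0.2,0,0,0],[0,-0.9,-0.2,0,0,0]],
])

```text
clock: 11.77
tool_pos: [0.5605, 0.1689, 0.2032]
orientation: [179.7, 0.3, -178.2]
force: [-1.4, 11.4, 8.2]
opening: 0.0006
gripper_force: 6.0
```

```bash
python3 mv.py;python3 phi2.py -3;python3 phi2.py -3
```

```text
t 11.77 pos [0.5605 0.1689 0.2032] rpy [ 179.71    0.3  -178.19] F [-1.4 11.4  8.2] open 0.0006
phi -0.2 +- 1.0 off [-0.28 -0.39  0.23  0.58] 7
phi -0.4 +- 1.0 off [-0.3  -0.42  0.21  0.6 ] 7
```

>>> send_rows([
  [[0,0.8,-0.1,0,0,0],[0,2,-0.3,0,0,0],[0,2,-4,0,0,0],[0,2,-8,0,0,0],[0,2,-10,0,0,0],[0,0,-10,0,0,0],[0.2,-4,-10,0,0,0],[0.4,-8,-10,0,0,3]],
])

```text
clock: 12.63
tool_pos: [0.5567, 0.086, 0.3007]
orientation: [-179.9, -0.1, 178.9]
force: [0.6, -0.9, 0.3]
opening: 0.0002
gripper_force: 0.0
```

>>> send_rows([
  [[0.2,-4,0,0,0,0],[0.4,-8,0,0,0,0],[0.6,-12,0,0,0,3],[0.8,-16,0,0,0,6.5],[0.8,-19.5,1,0,0,6.5],[0.8,-20,4,0,0,6.5],[0.8,-20,4,0,0,6.5],[0.8,-20,4,0,0,6.5]],
], fingers=0.5)

```text
clock: 13.3
tool_pos: [0.5436, -0.1141, 0.2597]
orientation: [-179.9, -0.2, 172.2]
force: [0.3, 0.4, 0.2]
opening: 0.0428
gripper_force: 0.0
```

```bash
python3 mv.py .5535 -.1132 .26 -187.7;python3 phi2.py 0
python3 - <<'E'
from h import *
s=ctrl.snapshot("wrist");pickle.dump(s,open("pics/w1.pkl","wb"));print(s["K"],np.round(s["pose"],3),np.round(ctrl.get_obs()["joint_pos"],1))
cv2.imwrite("pics/w1.png",s["img"][:,:,::-1])
for n in("scene","side"): pickle.dump(ctrl.snapshot(n),open(f"pics/{n}2.pkl","wb"))
E
```

```text
t 13.3 pos [ 0.5436 -0.1141  0.2597] rpy [-179.92   -0.25  172.16] F [0.3 0.4 0.2] open 0.0428
[-0.97  0.23 -0.04] [-0.08 -0.25 -0.14]
phi -1.3 +- 0.8 off [-0.29 -0.53  0.23  0.87] 5
[[309.70691629   0.         319.7238119 ]
 [  0.         309.70691629 195.73455162]
 [  0.           0.           1.        ]] [[ 0.135  0.951  0.278  0.47 ]
 [ 0.991 -0.129 -0.038 -0.102]
 [-0.001  0.281 -0.96   0.42 ]
 [ 0.     0.     0.     1.   ]] [   8.5    8.2  -11.3    0.   -70.5 -106.2]
```

View pics/w1.png

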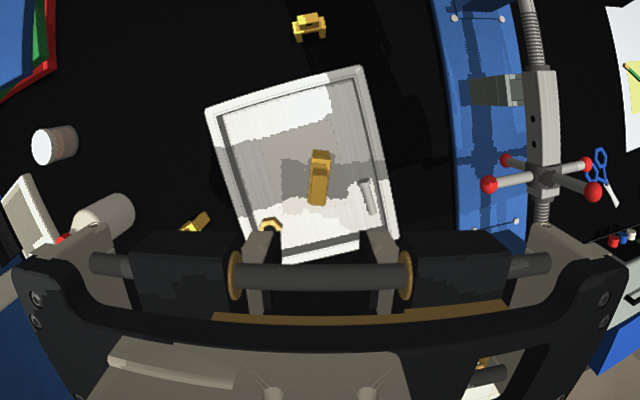

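The wrist view shows the keeper at (318,178) in the tray, the frame at right with its bars at (545,180), and the open fingers either side at (262,265) and (380,260).

```bash
cat >> h.py <<'E'
_pp=proj
def proj(s,P):
    if s["pose"][2,3]>.8: return _pp(s,P)
    P=np.atleast_2d(P);T=np.linalg.inv(s["pose"]);c=P@T[:3,:3].T+T[:3,3]
    r=np.linalg.norm(c[:,:2],axis=1);th=np.arctan2(r,c[:,2]);return c[:,:2]/r[:,None]*(th*s["K"][0,0])[:,None]+s["K"][:2,2]
E
cat > kfit.py <<'E'
from fit import *
L=lambda n:pickle.load(open(f"pics/{n}.pkl","rb"))
def tgt(s,w):
    x0,y0,x1,y1=w;im=s["img"][y0:y1,x0:x1].astype(float)
    return np.clip((im[...,0]-im[...,2])/np.maximum(im[...,0],60)/.8,0,1)
def kfit(views,a,z=.004):
    T=[tgt(*v) for v in views]
    cost=lambda q:sum(((sil(s,q,z,KEEP,w)-t)**2).sum()*wt for (s,w),t,wt in zip(views,T,WT))
    S0=np.array(a)+np.array([[0,0,0],[.008,0,0],[0,.008,0],[0,0,.15]])
    r=minimize(cost,a,method="Nelder-Mead",options=dict(initial_simplex=S0,xatol=1e-4))
    print(r.x[:2],np.degrees(r.x[2]),r.fun,[round(t.sum()) for t in T],[round(((sil(s,r.x,z,KEEP,w)-t)**2).sum(),1) for (s,w),t in zip(views,T)])
WT=[1,1,1]
S=(L("scene0"),(285,172,312,206));D=(L("side0"),(296,224,326,266));W=(L("w1"),(296,140,345,215))
E
python3 - <<'E'
from kfit import *
import kfit as k
a=[.5535,-.1132,np.radians(-7.7)]
kfit([S,D,W],a)
for i,v in enumerate([S,D,W]): k.WT=[1];kfit([v],a)
E
```

```text
[ 0.5522009  -0.11538443] -13.438702905488965 126.06035444235445 [253, 366, 1068] [np.float64(21.2), np.float64(30.1), np.float64(74.8)]
[ 0.55007389 -0.11479492] -16.005027608071842 17.776617003287466 [253] [np.float64(17.8)]
[ 0.55367588 -0.11359239] -6.835115962336306 16.4913396550486 [366] [np.float64(16.5)]
[ 0.55158635 -0.11540574] -13.931552001082705 71.50860201380146 [1068] [np.float64(71.5)]
```

>>> send_rows([
  [[-0.4,0,2,0,0,3],[-0.86,0,5,0,0,5.6],[-0.86,0,8,0,0,5.6],[-0.86,0,10,0,0,5.6],[-0.86,0,11,0,0,5.6],[-0.86,0,11.5,0,0,5.6],[-0.86,0,11.5,0,0,5.6],[-0.86,0,11.5,0,0,5.6]],
])

```text
clock: 14.22
tool_pos: [0.5544, -0.1142, 0.1474]
orientation: [180.0, 0.1, 166.7]
force: [0.1, 0.2, 0.6]
opening: 0.044
gripper_force: 0.0
```

```bash
python3 mv.py .552 -.1152 .086 166.6
python3 - <<'E'
from h import *
s=ctrl.snapshot("wrist");pickle.dump(s,open("pics/w2.pkl","wb"))
cv2.imwrite("pics/w2.png",cv2.resize(s["img"][90:330,180:460,::-1],None,fx=2,fy=2))
from kfit import *
import kfit as k
im=s["img"].astype(int);m=(im[...,0]-im[...,2]>70)
ys,xs=np.nonzero(m[100:300,250:400]);print(xs.min()+250,xs.max()+250,ys.min()+100,ys.max()+100)
E
```

```text
t 14.22 pos [ 0.5544 -0.1142  0.1474] rpy [1.7999e+02 1.0000e-01 1.6671e+02] F [0.1 0.2 0.6] open 0.044
[ 0.22 -0.15  6.14] [0.01 0.1  0.11]
303 331 157 244
```

View pics/w2.png

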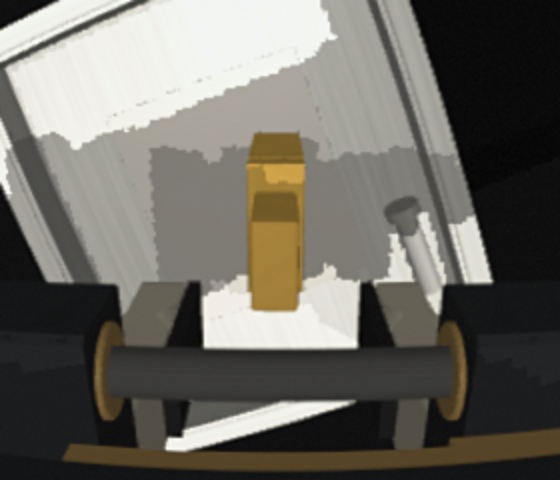

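The view shows the tab squarely between the fingers (crop 274, finger midline 282), with its yaw aligned. I'll make the small correction, then descend and grip.

>>> send_rows([
  [[0.2,-0.15,1,0,0,0],[0.2,-0.15,2.5,0,0,0],[0.2,-0.15,4,0,0,0],[0.2,-0.15,5,0,0,0],[0.2,-0.15,5.6,0,0,0],[0.2,-0.15,6,0,0,0],[0.2,-0.15,6.1,0,0,0],[0.2,-0.15,6.1,0,0,0]],
])

```text
clock: 14.93
tool_pos: [0.5514, -0.1155, 0.0852]
orientation: [-180.0, 0.0, 166.7]
force: [-1.0, -0.2, 0.3]
opening: 0.0438
gripper_force: 0.0
```

>>> send_rows([
  [[0,0,0,0,0,0],[0,0,0,0,0,0],[0,0,0,0,0,0],[0,0,0,0,0,0],[0,0,0,0,0,0],[0,0,0,0,0,0]],
], fingers=0)

```text
clock: 15.43
tool_pos: [0.5513, -0.1154, 0.0853]
orientation: [180.0, 0.0, 166.7]
force: [-0.4, 0.6, 1.2]
opening: 0.0158
gripper_force: 30.0
```

```bash
python3 mv.py .552 -.1152 .25 166.6
```

```text
t 15.43 pos [ 0.5513 -0.1154  0.0853] rpy [1.8000e+02 2.0000e-02 1.6667e+02] F [-0.4  0.6  1.2] open 0.0158
[ -0.07   0.04 -16.47] [0.   0.02 0.07]
```

>>> send_rows([
  [[0,0,-2,0,0,0],[0,0,-6,0,0,0],[0,0,-10,0,0,0],[0,0,-14,0,0,0],[0,0,-18,0,0,-7],[1,1.5,-21,0,0,-14],[2.5,4,-24,0,0,-21],[4,6.5,-24.9,0,0,-28]],
])

```text
clock: 16.1
tool_pos: [0.5282, -0.043, 0.3388]
orientation: [-179.9, 0.3, -165.1]
force: [2.1, 0.8, -1.8]
opening: 0.0159
gripper_force: 30.0
```

```bash
python3 mv.py .466 .1414 .335 -88.2
```

```text
t 16.1 pos [ 0.5282 -0.043   0.3388] rpy [-179.93    0.34 -165.09] F [ 2.1  0.8 -1.8] open 0.0159
[ 1.27 19.42  0.35] [ -0.29   0.24 -76.89]
```

>>> send_rows([
  [[0.15,2.5,0,0,0,-7],[0.3,5,0,0,0,-14],[0.5,7.5,0,0,0,-21],[0.7,10,0,0,0,-28],[0.8,12.5,0,0,0,-35],[0.9,15,0,0,0,-42],[1.1,17.5,0,0,0,-49],[1.25,19.4,0,0,0,-56]],
])

```text
clock: 16.77
tool_pos: [0.465, 0.1429, 0.3338]
orientation: [180.0, 0.0, -109.0]
force: [0.1, 0.2, -1.9]
opening: 0.0161
gripper_force: 30.0
```

>>> send_rows([
  [[0,0,0,0,0,-7],[0,0,0,0,0,-14],[0,0,0,0,0,-20.9],[0,0,0,0,0,-20.9],[0,0,0,0,0,-20.9]],
])

```text
clock: 17.18
tool_pos: [0.4658, 0.1415, 0.3338]
orientation: [180.0, -0.0, -88.6]
force: [0.4, 0.6, -1.4]
opening: 0.0163
gripper_force: 30.0
```

```bash
python3 mv.py .466 .1414 .335 -88.2
python3 - <<'E'
from h import *
for n in("wrist","scene","side"):
    s=ctrl.snapshot(n);pickle.dump(s,open(f"pics/{n}3.pkl","wb"))
    if n=="wrist": cv2.imwrite("pics/w3.png",s["img"][:,:,::-1])
E
```

```text
t 17.18 pos [0.4658 0.1415 0.3338] rpy [ 1.7997e+02 -1.0000e-02 -8.8650e+01] F [ 0.4  0.6 -1.4] open 0.0163
[ 0.01 -0.02 -0.12] [ 0.03 -0.01 -0.45]
```

View pics/w3.png

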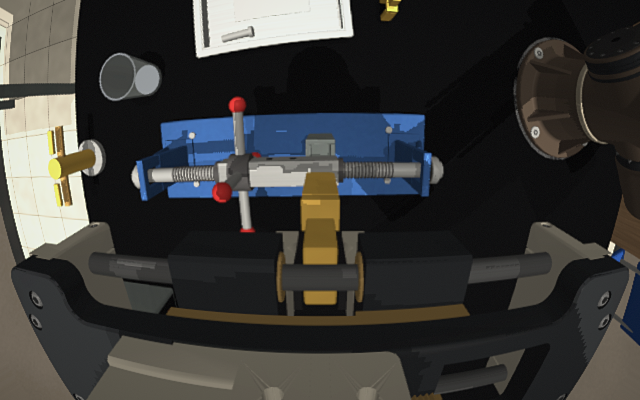

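Wrist view: the keeper is held over the pocket, with its legs at (320,190) and the block at (320,145). The hub balls are at (237,104), (222,192) and (247,232). The base edge runs (163,123)–(424,114). One detailed composite of the fixed cameras for fit-critical alignment.

```bash
python3 phi2.py -1
python3 - <<'E'
from fit import *
b={"scene":(340,140,400,220),"side":(245,110,325,214)};A=[]
for n in("scene","side"):
    s=pickle.load(open(f"pics/{n}3.pkl","rb"));x0,y0,x1,y1=b[n]
    k=5 if n=="side" else 6
    im=cv2.resize(s["img"][y0:y1,x0:x1,::-1],None,fx=k,fy=k,interpolation=cv2.INTER_CUBIC)
    A.append(cv2.copyMakeBorder(im,0,540-im.shape[0],0,0,cv2.BORDER_CONSTANT))
    F=[.51599342,.14299929,np.radians(-88.202)]
    print(n,"block rim corners(-x-y,-x+y,+x-y,+x+y)",np.round((proj(s,pts(F,[(a*34.5,-50+c*18,115) for a in(-1,1) for c in(-1,1)]))-[x0,y0])*k).tolist())
    K=[.4658,.1415,np.radians(1.4+90)]
    print("keeper feet corners",np.round((proj(s,pts(K,[(a*26.5,c*11,0) for a in(-1,1) for c in(-1,1)])+[0,0,.3338-.0813])-[x0,y0])*k).tolist())
cv2.imwrite("pics/c3.png",np.clip(np.hstack(A).astype(float)*1.4+10,0,255).astype(np.uint8))
s=pickle.load(open("pics/wrist3.pkl","rb"))
print("wrist corners",np.round(proj(s,pts(F,[(65,215,20),(65,-215,20)])),1).tolist(),"balls",np.round(proj(s,balls(F,np.radians(-1))),1).tolist(),redblobs(s,(200,90,270,240)))
E
```

```text
phi -1.2 +- 0.8 off [-0.17 -0.39  0.24  0.54] 7
scene block rim corners(-x-y,-x+y,+x-y,+x+y) [[198.0, 349.0], [168.0, 384.0], [107.0, 300.0], [76.0, 334.0]]
keeper feet corners [[110.0, 182.0], [130.0, 161.0], [184.0, 221.0], [204.0, 200.0]]
side block rim corners(-x-y,-x+y,+x-y,+x+y) [[157.0, 313.0], [210.0, 311.0], [157.0, 376.0], [212.0, 374.0]]
keeper feet corners [[190.0, 192.0], [155.0, 193.0], [190.0, 146.0], [155.0, 147.0]]
wrist corners [[159.1, 123.2], [424.2, 116.7]] balls [[220.5, 192.3], [236.7, 106.6], [253.8, 160.7], [245.8, 234.2]] [(array([236.59241706, 104.33649289]), np.int32(211)), (array([255.77142857, 154.51428571]), np.int32(35)), (array([221.12703583, 192.04885993]), np.int32(307)), (array([247.20512821, 230.        ]), np.int32(39))]
```

View pics/c3.png

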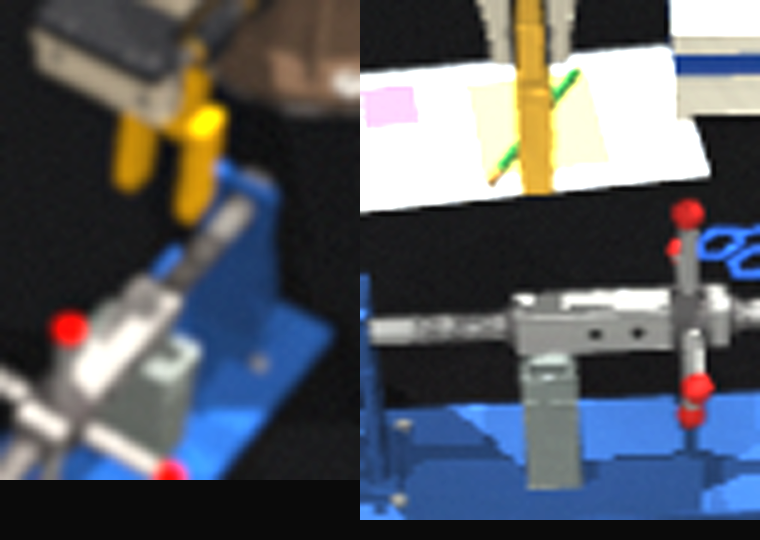

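Scene crop: keeper legs at (135,185) and (195,215), clean of the body. Side crop: the block's front face spans about columns 165–220 against a predicted 159–214, so I'll measure that numerically.

Run:
```python
from fit import *
F=[.51599342,.14299929,np.radians(-88.202)]
for nm in("side0","side3"):
    s=pickle.load(open(f"pics/{nm}.pkl","rb"));im=s["img"].astype(float)
    for z in(.06,.08,.095,.105):
        p=proj(s,pts(F,[(34.5,-68,z*1000),(34.5,-32,z*1000)]));r=int(round(p[:,1].mean()))
        v=(im[r,:,0]-im[r,:,2]) # grey ~0, blue strongly negative
        seg=v[265:300];k=np.arange(265,300)
        lo,hi=seg.min(),seg.max();t=-45
        i=np.nonzero(seg>t)[0];
        a=k[i[0]-1]+(t-seg[i[0]-1])/(seg[i[0]]-seg[i[0]-1]);j=i[-1];b=k[j]+(t-seg[j])/(seg[j+1]-seg[j])
        print(nm,z,r,"edges",round(a,2),round(b,2),"pred",np.round(p[:,0],2),"off",round((a+b)/2-p[:,0].mean(),2),"width",round(b-a,2),np.round(np.diff(p[:,0]),2))
# keeper legs in side3
s=pickle.load(open("pics/side3.pkl","rb"));im=s["img"].astype(float)
K=[.4658,.1415,np.radians(91.4)]
for dz in(.02,.03,.04):
    p=proj(s,pts(K,[(26.5,11,0),(26.5,-11,0),(-26.5,11,0),(-26.5,-11,0)])+[0,0,.2525+dz]);r=int(round(p[2:,1].mean()))
    v=(im[r,:,0]-im[r,:,2])/np.maximum(im[r,:,0],60);print(r,p.round(2).tolist(),[(k,round(x,2)) for k,x in enumerate(v[270:292],270) if x>.15][:1],np.round(v[274:286],2))
# tie / body direction and frame far corners: refit frame with wrist data
w=pickle.load(open("pics/wrist3.pkl","rb"));g=w["img"].astype(int)
m=((g[...,2]-g[...,0])>50).astype(np.uint8);cs=np.nonzero(m[119,140:460])[0]+140;print("wrist blue row119",cs.min(),cs.max())
for c in(200,250,290,350,400):
    r=np.nonzero(m[95:135,c])[0]+95;print(c,r.min() if len(r) else None,end=" ")
```

```text
side0 0.06 198 edges 277.86 288.38 pred [277.22 287.99] off 0.51 width 10.52 [10.77]
side0 0.08 193 edges 277.52 287.98 pred [276.89 287.75] off 0.43 width 10.46 [10.85]
side0 0.095 190 edges 299.77 287.6 pred [276.64 287.56] off 11.58 width -12.17 [10.92]Traceback (most recent call last):
  File "<stdin>", line 11, in <module>
IndexError: index 35 is out of bounds for axis 0 with size 35
```

Run:
```python
from fit import *
from kfit import tgt
import kfit as k
s=pickle.load(open("pics/side3.pkl","rb"));im=s["img"].astype(float)
F=[.51599342,.14299929,np.radians(-88.202)]
K=[.4658,.1415,np.radians(91.4)]
# keeper lateral offset: side columns in leg rows, against dark/white bg -> saturation subpixel edges
for dz in(.006,.01,.014):
    P=pts(K,[(-26.5,11,0),(-26.5,-11,0)])+[0,0,.2525+dz]; p=proj(s,P);r=int(round(p[:,1].mean()))
    v=(im[r,:,0]-im[r,:,2]);print("side legs row",r,"pred",p[:,0].round(2),"profile",dict(zip(range(273,288),v[273:288].astype(int))))
# scene3: keeper silhouette fit (rows of legs) 
sc=pickle.load(open("pics/scene3.pkl","rb"))
w=(356,157,380,180)
T=tgt(sc,w)
best=[]
for dx in np.arange(-6,6.1,1):
    for dy in np.arange(-6,6.1,1):
        M=sil(sc,[K[0]+dx/1e3,K[1]+dy/1e3,K[2]],.2525,k.KEEP,w);best.append((round(((M-T)[8:]**2).sum(),2),dx,dy))
print(sorted(best)[:6])
```

```text
side legs row 147 pred [275.85 282.95] profile {273: np.int64(-6), 274: np.int64(-6), 275: np.int64(-6), 276: np.int64(1), 277: np.int64(72), 278: np.int64(122), 279: np.int64(123), 280: np.int64(122), 281: np.int64(122), 282: np.int64(121), 283: np.int64(79), 284: np.int64(10), 285: np.int64(-7), 286: np.int64(-7), 287: np.int64(-8)}
side legs row 146 pred [275.78 282.89] profile {273: np.int64(-5), 274: np.int64(-5), 275: np.int64(-4), 276: np.int64(3), 277: np.int64(100), 278: np.int64(123), 279: np.int64(122), 280: np.int64(123), 281: np.int64(123), 282: np.int64(122), 283: np.int64(82), 284: np.int64(7), 285: np.int64(-6), 286: np.int64(-7), 287: np.int64(-6)}
side legs row 145 pred [275.71 282.83] profile {273: np.int64(11), 274: np.int64(-2), 275: np.int64(-5), 276: np.int64(3), 277: np.int64(106), 278: np.int64(122), 279: np.int64(122), 280: np.int64(122), 281: np.int64(121), 282: np.int64(123), 283: np.int64(82), 284: np.int64(7), 285: np.int64(-6), 286: np.int64(-5), 287: np.int64(-6)}
[(np.float64(15.41), np.float64(5.0), np.float64(3.0)), (np.float64(15.6), np.float64(4.0), np.float64(3.0)), (np.float64(15.86), np.float64(4.0), np.float64(2.0)), (np.float64(15.91), np.float64(3.0), np.float64(3.0)), (np.float64(15.97), np.float64(6.0), np.float64(3.0)), (np.float64(16.0), np.float64(3.0), np.float64(2.0))]
```

```bash
cat > rel.py <<'E'
from fit import *
from kfit import tgt,KEEP
def shift(s,K,z,w,cut):
    T=tgt(s,w);P=lambda p:p
    def c(d):
        s2=dict(s);k=s["K"].copy();k[:2,2]+=d;s2["K"]=k
        return ((sil(s2,K,z,KEEP,w)-T)[cut]**2).sum()
    r=minimize(c,[0,0],method="Nelder-Mead",options=dict(initial_simplex=[[-1.5,-1.5],[1.5,-1],[0,2.]],xatol=.02));return r.x,r.fun,T[cut].sum()
def jac(s,P):
    return np.array([(proj(s,P+e)-proj(s,P-e))[0]/.002 for e in np.eye(3)*.001]).T
E
python3 - <<'E'
from rel import *
K=[.4658,.1415,np.radians(91.4)];P=np.array([.4658,.1415,.28])
S,D=[pickle.load(open(f"pics/{n}3.pkl","rb")) for n in("scene","side")]
a=shift(S,K,.2525,(352,155,382,182),np.s_[9:]);b=shift(D,K,.2525,(268,128,292,152),np.s_[:])
print(a,b)
J=np.vstack([jac(S,P),jac(D,P)])
for fo in((-.2,-.4,.24,.55),(-.2,-.4,.47,.4),(0,0,0,0)):
    d=np.r_[a[0],b[0]]-fo;x,res,*_=np.linalg.lstsq(J,d,rcond=None)
    x2,*_=np.linalg.lstsq(J[:,:2],d,rcond=None);print(np.round(x*1e3,1),np.round(J@x-d,2),"z fixed",np.round(x2*1e3,1),np.round(J[:,:2]@x2-d,2))
E
```

```text
(array([-0.0868607 ,  1.11365932]), np.float64(18.65661862397006), np.float64(150.34558774639544)) (array([ 0.51814931, -0.1112827 ]), np.float64(56.66856976018803), np.float64(265.78868398632375))
[ 2.1  4.  -1.3] [ 0.45 -0.43  0.44  0.33] z fixed [2.4 3.6] [ 0.36 -0.69  0.51  0.02]
[ 1.4  3.7 -1.8] [ 0.49 -0.46  0.47  0.35] z fixed [1.9 3.3] [ 0.36 -0.81  0.57 -0.07]
[ 2.1  2.1 -1.6] [ 0.21 -0.2   0.21  0.15] z fixed [2.5 1.8] [ 0.11 -0.5   0.29 -0.21]
```

>>> send_rows([
  [[0,0,2,0,0,0],[0,0,4,0,0,0],[0,0,6,0,0,0],[0,0,7.5,0,0,0],[0,0,8.2,0,0,0],[0,0,8.5,0,0,0],[0,0,8.5,0,0,0],[0,0,8.5,0,0,0]],
])

```text
clock: 18.1
tool_pos: [0.4666, 0.1418, 0.25]
orientation: [-179.9, 0.0, -88.4]
force: [-0.4, -0.1, -1.7]
opening: 0.0159
gripper_force: 30.0
```

```bash
python3 mv.py .466 .1414 .246 -88.2
python3 - <<'E'
from rel import *
A=[]
for n in("scene","side","wrist"):
    s=ctrl.snapshot(n);pickle.dump(s,open(f"pics/{n}4.pkl","wb"))
    b={"scene":(335,145,395,225),"side":(255,130,325,200),"wrist":(270,110,370,220)}[n];k={"scene":4.4,"side":4,"wrist":2.5}[n]
    im=cv2.resize(s["img"][b[1]:b[3],b[0]:b[2],::-1],None,fx=k,fy=k,interpolation=cv2.INTER_CUBIC)
    A.append(cv2.copyMakeBorder(im,0,360-im.shape[0],0,0,cv2.BORDER_CONSTANT))
A=np.hstack(A);print(A.shape);cv2.imwrite("pics/c4.png",np.clip(A.astype(float)*1.4+10,0,255).astype(np.uint8))
E
```

```text
t 18.1 pos [0.4666 0.1418 0.25  ] rpy [-1.7993e+02  2.0000e-02 -8.8440e+01] F [-0.4 -0.1 -1.7] open 0.0159
[0.04 0.06 0.4 ] [-0.07  0.02 -0.24]
(360, 794, 3)
```

View pics/c4.png

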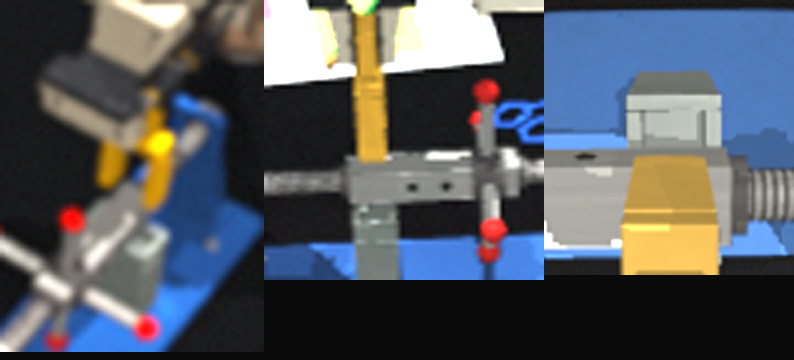

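Side crop: keeper legs (359–385) stand over the block (354–397). Wrist crop: leg centre col 674 and block centre col 674, so along the tie it is aligned. Now I'll check the cross-tie offset numerically.

```bash
python3 - <<'E'
from rel import *
S,D,W=[pickle.load(open(f"pics/{n}4.pkl","rb")) for n in("scene","side","wrist")]
K=[.4666,.1418,np.radians(91.6)];z=.25-.0813;F=[.51599342,.14299929,np.radians(-88.202)]
im=W["img"].astype(float)
p=lambda c:proj(W,pts(F,c)).round(1).tolist()
print("block rim +x: y-68,-32",p([(34.5,-68,115),(34.5,-32,115)]),"-inner+x wall top",p([(28.5,-50,115)]))
print("body: right edge z120,z150",p([(15,-10,120),(15,-10,150)]),"left edge",p([(-15,-10,150)]),"x end",p([(15,-70,150)]))
print("keeper foot +x outer, bridge",proj(W,pts(K,[(-26.5,-11,4),(-26.5,11,4),(-26.5,0,4),(-26.5,0,74)])+[0,0,z]).round(1).tolist())
print("keeper foot other",proj(W,pts(K,[(26.5,0,4)])+[0,0,z]).round(1).tolist())
for c in(285,322): print(c,[int(v) for v in im[130:215,c].mean(1)])
print("yellow col322",[round(v,1) for v in tgt(W,(322,165,323,185))[:,0]])
for r in(142,148,178,185): print("row",r,[int(v) for v in (im[r,290:350,0]-im[r,290:350,2])])
a=shift(S,K,z,(350,165,384,197),np.s_[10:]);b=shift(D,K,z,(272,148,296,172),np.s_[:]);c=shift(W,K,z,(300,165,345,210),np.s_[:]);print(a,b,c)
E
python3 phi2.py -1
```

```text
block rim +x: y-68,-32 [[338.9, 150.1], [301.2, 150.3]] -inner+x wall top [[320.1, 156.3]]
body: right edge z120,z150 [[278.4, 171.5], [273.8, 178.6]] left edge [[275.4, 211.5]] x end [[343.5, 178.2]]
keeper foot +x outer, bridge [[305.3, 171.0], [333.6, 171.0], [319.5, 171.0], [319.2, 196.5]]
keeper foot other [[319.6, 233.9]]
285 [87, 85, 87, 87, 87, 86, 86, 86, 87, 87, 86, 87, 86, 87, 87, 87, 87, 87, 88, 88, 88, 87, 87, 87, 88, 87, 86, 88, 87, 88, 88, 86, 76, 93, 122, 123, 122, 123, 123, 113, 80, 51, 21, 42, 73, 85, 90, 116, 116, 116, 116, 115, 116, 114, 113, 113, 113, 115, 116, 119, 118, 118, 116, 116, 116, 116, 115, 115, 114, 115, 116, 115, 112, 114, 115, 115, 113, 115, 150, 149, 122, 117, 84, 43, 15]
322 [86, 86, 87, 86, 87, 86, 88, 88, 82, 73, 73, 73, 72, 72, 70, 71, 71, 86, 133, 136, 132, 131, 127, 123, 128, 129, 129, 127, 128, 129, 129, 130, 131, 132, 122, 100, 99, 102, 96, 87, 82, 83, 86, 91, 94, 93, 90, 89, 90, 90, 90, 90, 89, 88, 88, 89, 89, 90, 89, 89, 90, 89, 89, 95, 107, 88, 86, 86, 85, 95, 122, 124, 123, 123, 122, 123, 123, 124, 123, 125, 125, 125, 126, 126, 125]
yell
[... 925 characters left out ...]
83, 84, 82, 82, 82, 82, 82, 82, 81, 81, 82, 81, 82, 83, 83, 83, 84, 83, 83, 83, 84, 74, 44, 8, 4, 6, 7, 7, 6, 6, 7, 6, 5, 3, 3, 4, 4]
row 185 [7, 7, 7, 7, 7, 6, 6, 6, 6, 7, 7, 4, 3, 42, 76, 87, 86, 86, 85, 85, 85, 85, 85, 85, 85, 86, 85, 84, 81, 82, 82, 83, 81, 82, 82, 81, 81, 81, 81, 82, 81, 82, 81, 82, 83, 84, 76, 19, 4, 5, 7, 7, 7, 7, 6, 5, 4, 3, 4, 5]
(array([0.57550004, 0.45170128]), np.float64(49.40751461277437), np.float64(231.19816612665292)) (array([ 0.63390753, -0.21990016]), np.float64(10.115418767767046), np.float64(180.62164505633814)) (array([0.49322183, 2.06080708]), np.float64(55.626120848593736), np.float64(1105.1775121036662))
phi -1.6 +- 0.9 off [-0.15 -0.33  0.21  0.59] 7
```

Wrist numbers: relative to the frame, the keeper sits about 3 mm too far left (+y) and about 1.2 mm too far along +x. The side and scene shifts agree. I'll correct that and lower in force-checked stages.

>>> send_rows([
  [[0.16,0.06,0,0,0,-0.2],[0.32,0.12,0,0,0,-0.2],[0.32,0.12,0,0,0,-0.2],[0.32,0.12,0.8,0,0,-0.2],[0.32,0.12,1.6,0,0,-0.2],[0.32,0.12,2.2,0,0,-0.2],[0.32,0.12,2.7,0,0,-0.2],[0.32,0.12,3.0,0,0,-0.2]],
])

```text
clock: 19.02
tool_pos: [0.4645, 0.1381, 0.2178]
orientation: [179.9, -0.0, -88.2]
force: [-0.4, -0.4, -1.9]
opening: 0.0157
gripper_force: 30.0
```

>>> send_rows([
  [[0,0,0.3,0,0,0],[0,0,0.6,0,0,0],[0,0,0.9,0,0,0],[0,0,1.2,0,0,0],[0,0,1.5,0,0,0],[0,0,1.7,0,0,0],[0,0,1.9,0,0,0],[0,0,1.9,0,0,0]],
])

```text
clock: 19.68
tool_pos: [0.4647, 0.1382, 0.1997]
orientation: [180.0, -0.0, -88.2]
force: [-0.2, -0.7, -1.5]
opening: 0.016
gripper_force: 30.0
```

```bash
python3 mv.py; python3 phi2.py -1
python3 - <<'E'
from rel import *
o=ctrl.get_obs();print(o["moment"].round(2))
W=ctrl.snapshot("wrist");pickle.dump(W,open("pics/wrist5.pkl","wb"));im=W["img"].astype(float)
F=[.51599342,.14299929,np.radians(-88.202)];t=o["tool_pos"];K=[t[0],t[1],np.radians(91.8)];z=t[2]-.0813
p=proj(W,pts(F,[(34.5,-68,115),(34.5,-32,115),(26.5,-50,115)]));print("rim pred",p.round(1).tolist())
print("col322",[int(v) for v in im[120:200,322].mean(1)]);print("sat",[round(v,1) for v in tgt(W,(322,145,323,185))[:,0]])
q=proj(W,pts(K,[(-26.5,-11,10),(-26.5,11,10),(-26.5,0,20),(-26.5,0,62),(-26.5,0,74)])+[0,0,z]);print("keeper pred",q.round(1).tolist())
r=int(p[0,1])-6;print(r,[int(v) for v in (im[r,290:350,0]-im[r,290:350,2])]);r=int(q[2,1])+8;print(r,[int(v) for v in (im[r,290:350,0]-im[r,290:350,2])])
E
```

```text
t 19.68 pos [0.4647 0.1382 0.1997] rpy [ 1.7997e+02 -1.0000e-02 -8.8240e+01] F [-0.2 -0.7 -1.5] open 0.016
phi -1.6 +- 0.9 off [-0.14 -0.42  0.21  0.6 ] 7
[0.03 0.08 0.06]
rim pred [[340.4, 163.1], [295.4, 163.2], [317.9, 172.9]]
col322 [117, 118, 117, 117, 117, 117, 117, 117, 117, 117, 118, 117, 118, 119, 119, 119, 118, 119, 120, 120, 120, 120, 120, 120, 121, 117, 110, 103, 102, 102, 104, 103, 103, 102, 100, 101, 109, 108, 103, 107, 130, 183, 186, 182, 179, 179, 179, 145, 162, 160, 138, 138, 130, 126, 130, 131, 130, 129, 128, 125, 124, 125, 124, 123, 123, 123, 125, 124, 124, 124, 125, 124, 124, 132, 147, 123, 119, 118, 119, 131]
sat [np.float64(0.0), np.float64(0.0), np.float64(0.0), np.float64(0.0), np.float64(0.0), np.float64(0.0), np.float64(0.0), np.float64(0.0), np.float64(0.0), np.float64(0.0), np.float64(0.0), np.float64(0.0), np.float64(0.0), np.float64(0.0), np.float64(0.0), np.float64(0.0), np.float64(0.0), np.float64(0.0), np.float64(0.0), np.float64(0.0), np.float64(0.0), np.float64(0.0), np.float64(0.0), np.float64(0.0), np.float64(0.0), np.float64(0.0), np.float64(0.1), np.float64(0.6), np.float64(0.8), np.float64(0.8), np.float64(0.8), np.float64(0.8), np.float64(0.8), np.float64(0.8), np.float64(0.8), np.float64(0.8), np.float64(0.8), np.float64(0.8), np.float64(0.8), np.float64(0.8)]
keeper pred [[304.9, 172.7], [333.9, 172.7], [319.3, 175.6], [319.3, 190.9], [319.2, 196.6]]
157 [-105, -105, -105, -98, -83, -82, -84, -85, -57, -19, 3, 2, 0, 2, 1, 0, 0, -1, 1, 1, 2, 1, 1, 1, 2, 1, 1, 1, 1, 2, 1, 1, 0, 0, 1, 2, 1, 0, 0, 1, 1, 1, 1, 1, 1, 1, 2, 2, 4, -3, -35, -85, -106, -105, -103, -103, -102, -103, -102, -101]
183 [-135, -134, -134, -134, -135, -138, -143, -97, -26, 5, 3, 0, -1, 22, 75, 116, 116, 114, 114, 113, 115, 114, 114, 114, 114, 111, 109, 110, 109, 108, 109, 109, 109, 109, 109, 108, 108, 109, 108, 109, 109, 110, 110, 110, 112, 108, 67, 13, -1, 0, 3, 4, -43, -81, -85, -82, -83, -83, -84, -83]
```

Both legs straddle the body with no contact, and the columns align (block 319.6, legs 320.1). Lowering into the pocket.

>>> send_rows([
  [[0.05,0,0.15,0,0,0],[0.05,0,0.3,0,0,0],[0.05,0,0.45,0,0,0],[0.05,0,0.6,0,0,0],[0.05,0,0.75,0,0,0],[0.05,0,0.9,0,0,0],[0.05,0,1.0,0,0,0],[0.05,0,1.0,0,0,0]],
])

```text
clock: 20.5
tool_pos: [0.4648, 0.1377, 0.1898]
orientation: [180.0, -0.0, -88.2]
force: [-0.5, 1.1, -1.5]
opening: 0.0162
gripper_force: 30.0
```

>>> send_rows([
  [[0,0,0.15,0,0,0],[0,0,0.3,0,0,0],[0,0,0.45,0,0,0],[0,0,0.6,0,0,0],[0,0,0.75,0,0,0],[0,0,0.9,0,0,0],[0,0,1.0,0,0,0],[0,0,1.0,0,0,0]],
])

```text
clock: 21.17
tool_pos: [0.4648, 0.1377, 0.1798]
orientation: [180.0, -0.0, -88.2]
force: [0.9, -0.9, -1.3]
opening: 0.016
gripper_force: 30.0
```

```bash
python3 mv.py; python3 -c "
from plant import ctrl;print(ctrl.get_obs()['moment'].round(2))"
```

```text
t 21.17 pos [0.4648 0.1377 0.1798] rpy [ 1.7998e+02 -1.0000e-02 -8.8240e+01] F [ 0.9 -0.9 -1.3] open 0.016
[0.01 0.09 0.02]
```

>>> send_rows([
  [[0,0,0.06,0,0,0],[0,0,0.12,0,0,0],[0,0,0.18,0,0,0],[0,0,0.24,0,0,0],[0,0,0.3,0,0,0],[0,0,0.35,0,0,0],[0,0,0.38,0,0,0],[0,0,0.38,0,0,0]],
])

```text
clock: 21.83
tool_pos: [0.465, 0.1378, 0.1763]
orientation: [-180.0, -0.0, -88.2]
force: [-0.4, -0.3, -1.0]
opening: 0.0159
gripper_force: 30.0
```

>>> send_rows([
  [[0,0,0.04,0,0,0],[0,0,0.08,0,0,0],[0,0,0.12,0,0,0],[0,0,0.16,0,0,0],[0,0,0.2,0,0,0],[0,0,0.2,0,0,0]],
])

```text
clock: 22.33
tool_pos: [0.4652, 0.1378, 0.1762]
orientation: [-179.9, 0.0, -88.2]
force: [-6.5, -1.1, 16.1]
opening: 0.0162
gripper_force: 30.0
```

Floor contact came exactly at the seated height. Easing off, then releasing and retreating.

>>> send_rows([
  [[0,0,-0.18,0,0,0],[0,0,-0.18,0,0,0],[0,0,-0.18,0,0,0]],
])

```text
clock: 22.58
tool_pos: [0.4651, 0.138, 0.1763]
orientation: [-180.0, 0.0, -88.2]
force: [-1.6, -0.3, 3.6]
opening: 0.016
gripper_force: 30.0
```

>>> send_rows([
  [[0,0,0,0,0,0],[0,0,0,0,0,0],[0,0,0,0,0,0],[0,0,0,0,0,0],[0,0,0,0,0,0],[0,0,0,0,0,0]],
], fingers=0.4)

```text
clock: 23.08
tool_pos: [0.4649, 0.1378, 0.176]
orientation: [180.0, -0.0, -88.2]
force: [-0.1, 1.0, -0.8]
opening: 0.0353
gripper_force: 0.0
```

>>> send_rows([
  [[0,0,-0.5,0,0,0],[0,0,-1.5,0,0,0],[0,0,-3,0,0,0],[0,0,-6,0,0,0],[0,0,-9,0,0,0],[0,0,-12,0,0,0],[0,0,-14,0,0,0],[0,0,-14,0,0,0]],
])

```text
clock: 23.75
tool_pos: [0.4668, 0.1384, 0.3221]
orientation: [-179.6, 0.2, -88.2]
force: [0.1, 0.7, 0.4]
opening: 0.0347
gripper_force: 0.0
```

```bash
python3 mv.py; python3 phi2.py -1
python3 - <<'E'
from rel import *
W=ctrl.snapshot("wrist");D=ctrl.snapshot("side");S=ctrl.snapshot("scene")
K=[.4652,.1378+.0025,np.radians(91.8)]
for nm,s,w in(("side",D,(265,150,297,182)),("wrist",W,(290,150,350,230)),("scene",S,(345,175,385,210))): print(nm,shift(s,K,.095,w,np.s_[:]))
E
```

```text
t 23.75 pos [0.4668 0.1384 0.3221] rpy [-179.55    0.21  -88.21] F [0.1 0.7 0.4] open 0.0347
phi -1.1 +- 0.8 off [-0.16 -0.42  0.24  0.53] 7
side (array([ 0.46563678, -0.35780007]), np.float64(6.370491901378212), np.float64(199.40843924595634))
wrist (array([ 0.33737183, -0.71154785]), np.float64(73.71648906046414), np.float64(1140.745568028779))
scene (array([-0.14073384, -1.81560788]), np.float64(77.87138741470413), np.float64(323.927037254211))
```

```bash
python3 -c "
from plant import ctrl;print(ctrl.close_job())"
```

```text
the job is handed in; nothing more can be done
None
```

I pushed the turnbuckle past its firm point to the next upright bar, which the camera fit puts within about 1–2° of vertical. The keeper is in its pocket with its feet on the floor and released, and I handed the job in at about 24 s; no verdict came back.

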